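# Load the tumbler barrel with filed blanks and stopper it

## Robot

A 6-joint arm with a two-finger parallel gripper is mounted at the origin on the work surface. World frame = base frame: x ahead of the robot, y to its left, z up, the work surface at z = 0. Lengths are in mm, angles in rad, forces in N, time in s.
With the tool pointing down it reaches from about 400 to 825 mm from the base axis. Payload 7 kg.
Tool frame: the origin (TCP) lies between the finger pads; the fingertips stand 17 mm ahead of it and the grasp point (between the pads) lies 2 mm behind it (tip_extent is the distance from the TCP to the fingertips, in mm); z points along the fingers, y is the line along which they close (so a half turn about z gives the same grasp; the last joint's range is limited). The gripper opens to 88 mm and grips with 3 to 60 N. Pads are 19 mm wide; open, the fingers measure 130 mm over their backs; the gripper's body (78 mm by 193 mm) begins 47 mm behind the grasp point.
Start: joints at [1.533, 0.359, 0.012, 0, -1.224, -0.288], TCP at [216.053, 639.465, 204.961] pointing down, gripper open.
Joint ranges: [-3.07, 3.07], [-1.43, 2.12], [-1.02, 1.25], [-3.03, 1.67], [-3.05, -0], [-3.03, 3.03]. Speed limits (rad/s): [2.39, 2.39, 3.01, 3.14, 3.14, 3.14].

## Interface

Orientations are given as a unit quaternion [x, y, z, w].
In Python, from cell import read_state, capture, camera_info, job_done, spot_in, cut_out, tip_extent gives the robot as it stands.
- The arm moves only by the tool drive_tool, never from a script. Its arguments are lists of equal length, an entry for each row: "xyz": the shift along the tool's x, y, z normalised to -1 to 1, where 1 is 15 cm, a list of three; "dr": the turn, a rotation vector about the tool's x, y, z normalised to -1 to 1, where 1 is 180 degrees, a list of three. A call has exactly 5 rows; each row is the pose to reach, as a shift and turn from the pose commanded when the call began, along the tool's axes at that moment, turning the shorter way round; what a row does not reach only later rows make up. A row lasts 1/8 s, in which the tool goes at most 62.5 mm and 10.7 degrees, less where a joint would pass 70% of its speed; a pose out of reach is approached as far as the arm can. A call with a number of a shift or a turn outside -1 to 1 is refused whole. A call with a gripper value outside its range is refused whole. "claw" is the opening, from 0 (shut) to 1 (fully open), set as the call begins (left out, the last holds). The fingers move at their own pace and stop on an object; "newtons" is the grip in N (left out, the last holds). Time passes only in rows, so rows that repeat a pose let the fingers close, or fill a call up. It gives the time, the measured TCP pose, the force, the opening and the grip force at its end, in the units of the state.
- read_state(): the state, without advancing time (a new reading comes with each control period).
- capture(name): name is "side" or "top" or "wrist"; returns (picture, depth): 400x640x3 uint8, blue, green, red; 400x640 float32, mm along the optical axis (not along the pixel's ray), 0 where there is no reading.
- camera_info(name): a dict with "fx", "fy", "cx", "cy" (pixels), "k1" (the pictures are not rectified: a ray, as slopes to the right and down, at radius r is drawn at 1 + k1 r^2 times it, then the intrinsics apply), "world_from_camera" (4x4, takes a point from camera to world coordinates). Camera axes: x right, y up, looking along -z (the intrinsics and any distortion apply to the point x, -y, -z); pixel columns grow to the right and rows downward; lengths in mm; the calibration is good to about 2 mm. A picture is of the moment at which its call begins: read the wrist's pose just before it. camera_info takes no time and is no camera call; for the wrist camera it gives the pose at the moment of the call.
- job_done(): hands the job in; it is judged then, once.
Trained networks look in the newest picture that a camera, given by its name, has taken for a name from the list of things; names that differ only in an ending like _2 or _b are one class to them, and where a whole thing is asked for, a point or a joint stands for the part that bears it (a point fixed in the world has none). Each returns a list of dicts, best first, with "confidence" (0 to 1); they miss things now and then, are a little off and sometimes report something else, mostly with a low value. They report only what shows in the picture. A call takes as long as a camera call.
- spot_in(name, camera): "point" ([x, y, z] in mm, in the coordinates of the camera as it stood for that picture, good to about 4 mm: the middle of the surface that is visible of it).
- cut_out(name, camera): "region" (400x640 bool, what is visible of it).
The state is a dict: "time_s": time; "joints": joint angles; "qd": joint speeds; "effort": joint torques, N m; "eef_pos": TCP position; "tool_rot": TCP orientation; "force": force on the tool from outside, world axes, zero at the start; "torque": the same for the moment, N m; "finger_gap": finger opening in mm; "grip_force": force on a finger pad.
Only numpy, scipy, OpenCV 4.12 (cv2) and the standard library are available. Lean on these libraries where they do the work, as an engineer would, in place of code of your own. Each camera call takes 0.05 s, during which the arm holds its last target. There are 200 camera calls.

## Task

Pick up the small sheet-metal tray by its bridge handle and tip its four filed aluminium blanks into the open tumbler barrel, then put the empty tray back down level on the bench. After that, lower the tapered rubber bung by its knob into the barrel's neck until its shoulder sits fully home on the rim - do not let it drop in - and let go. Leave the two upright sleeves, the file and the channel where they are.

Things in the scene. Friction and masses are not known exactly. Their poses are not given: they have to be found in the camera images.
- barrel: Grey tumbler drum, upright, open at the top, fixed (cannot move). Body 144 mm outer diameter, drawn in to a neck 122 mm outer, 110 mm inner diameter (top 27 mm; the bore below is wider). Height 125 mm, inner floor 8 mm up. Origin: centre of its underside, on the plywood board whose top is 12 mm above the bench top (world z = 0.012). z up; its yaw does not matter.
- barrel_mouth (a point): Centre of the barrel's mouth, in the plane of the rim, 125 mm above the barrel's underside. z up.
- bung: Loose black rubber bung standing upright on its narrow end, about 0.3 kg. Tapered plug 32 mm long, 88 mm diameter at the bottom, 103 mm at the top; above it a flange 124 mm in diameter, 9 mm thick; on top an upright round aluminium knob 32 mm in diameter, 34 mm tall. Total height 75 mm. Origin: centre of its underside on the board; z up.
- bung_shoulder (a point): On the bung's axis at the underside of its flange, 32 mm above the bung's origin. This shoulder rests on the barrel's rim when home: the point then coincides with barrel_mouth.
- bung_knob (a point): On the bung's axis, half way up the knob, 58 mm above the bung's origin: the grip point.
- tray: Loose sheet-metal tray, 150 mm long (x), 78 mm wide (y); floor 4 mm thick; walls 36 mm high, 4 mm thick on both sides and at the back (-x); the front end (+x) is open. A bridge handle spans it at mid length. 0.32 kg empty, 0.52 kg loaded. Origin: centre of its underside, on the board; x towards the open lip, z up. Starts level, lip turned roughly (within 40 degrees) towards -x, the robot's side.
- tray_lip (a point): Middle of the open front edge of the tray's floor (upper face): 75 mm along the tray's +x, 4 mm above its underside.
- tray_handle (a point): Centre of the wooden handle bar, 86 mm above the tray's underside at its middle: the grip point. The bar runs along the tray's y, 14 mm thick in x, 28 mm tall, 70 mm long between two steel cheeks (72 to 100 mm above the underside). Pinch its thickness from above, fingers closing along the tray's x. Blanks pass beneath it.
- blank1: One of four equal loose machined aluminium blanks, 34 x 24 x 22 mm, about 50 g, lying loose on the tray floor at the start; they begin to slide when the tray is tipped by 23 to 32 degrees (about 45 degrees empties it). Origin: centre of its underside.
- blank2: One of four equal loose machined aluminium blanks, 34 x 24 x 22 mm, about 50 g, lying loose on the tray floor at the start; they begin to slide when the tray is tipped by 23 to 32 degrees (about 45 degrees empties it). Origin: centre of its underside.
- blank3: One of four equal loose machined aluminium blanks, 34 x 24 x 22 mm, about 50 g, lying loose on the tray floor at the start; they begin to slide when the tray is tipped by 23 to 32 degrees (about 45 degrees empties it). Origin: centre of its underside.
- blank4: One of four equal loose machined aluminium blanks, 34 x 24 x 22 mm, about 50 g, lying loose on the tray floor at the start; they begin to slide when the tray is tipped by 23 to 32 degrees (about 45 degrees empties it). Origin: centre of its underside.
- sleeve_brown: Bystander: brown rectangular sleeve housing, open at the top, 36 x 70 x 100 mm tall, standing on the far part of the board. Origin: centre of its underside. Leave alone.
- sleeve_black: Bystander: black rectangular sleeve housing, same shape, 36 x 70 x 100 mm tall. Origin: centre of its underside. Leave alone.
- file: Bystander: flat hand file with wooden handle, 240 mm long, 24 mm high, lying on the bench at the robot's right. Origin: underside near mid length, x along it. Leave alone.
- channel: Bystander: aluminium U-channel, 140 x 34 x 30 mm, lying on the bench at the robot's left. Origin: centre of its underside, x along it. Leave alone.

How it is judged (in metres and radians):
On the way, in this order (a step that is already met when the one before it is completed fails the run):
1. the tray is tipped over the barrel: tilted more than 17 degrees with its lip within 85 mm of the mouth's centre, seen from above (angle between tray's own z axis and vertical above 0.3 rad and horizontal distance between tray_lip and barrel_mouth below 0.085 m and height (world z) of tray_lip above 0.1 m), for 0.02 s.
2. all four blanks lie in the barrel, below its neck (horizontal distance between each of blank1, blank2, blank3, blank4 and barrel_mouth below 0.066 m and z of each of blank1, blank2, blank3, blank4 in the frame of barrel_mouth below -0.035 m), for 0.1 s.
3. the bung, held by the fingers, has its narrow end in the neck and its shoulder still 2 to 31 mm above the rim (z of bung_shoulder in the frame of barrel_mouth between 0.002 and 0.031 m and horizontal distance between bung_shoulder and barrel_mouth below 0.015 m and contact force between the fingers and bung above 1 N), for 0.04 s.
4. the bung is home: shoulder within 3 mm of the rim plane, on the axis within 7 mm, upright, and let go (z of bung_shoulder in the frame of barrel_mouth between -0.003 and 0.003 m and horizontal distance between bung_shoulder and barrel_mouth below 0.007 m and angle between bung's own z axis and vertical below 0.06 rad and contact force between the fingers and bung below 0.1 N), for 0.2 s.
At the end, for the whole second after the job is handed in: All four blanks lie in the barrel below its neck; the bung is home: shoulder within 3 mm of the rim plane, within 7 mm of the barrel axis, upright within 3 degrees; the tray stands level within 6 degrees on board or bench (underside under 20 mm up); tray and bung are at rest (all of step 2 and z of bung_shoulder in the frame of barrel_mouth between -0.003 and 0.003 m and horizontal distance between bung_shoulder and barrel_mouth below 0.007 m and angle between bung's own z axis and vertical below 0.06 rad and angle between tray's own z axis and vertical below 0.1 rad and height (world z) of tray below 0.02 m and linear speed of each of tray, bung below 0.02 m/s); the robot touches nothing.
It fails at once if the brown sleeve is shifted by more than 30 mm (distance of sleeve_brown from where it was at the start of the episode above 0.03 m).
It fails at once if the black sleeve is shifted by more than 30 mm (distance of sleeve_black from where it was at the start of the episode above 0.03 m).
It fails at once if the file is shifted by more than 30 mm (distance of file from where it was at the start of the episode above 0.03 m).
It fails at once if the channel is shifted by more than 30 mm (distance of channel from where it was at the start of the episode above 0.03 m).
It also fails if it takes over 70 s, if anything falls off the work surface, if the arm or the gripper's body presses on something with over 40 N, if the wrist force passes 120 N, or if a joint passes its speed limit or range.

## Working session

There is one attempt and no reset: what is moved stays moved. The work goes in short steps, Python scripts to look and compute and a tool call to move; the robot and the scene stay as the last step left them, time stands still between calls to the robot, and variables do not carry over. Pictures are saved under pics/ and viewed, at most 10 in all, crops included, and the job is handed in when it is done.

Besides the shell and the picture viewer there is one more tool, called by a JSON object that holds its "method" and its "body", one argument or row to a line. drive_tool: Moves the arm, as the interface text tells. Its arguments: {"type":"object","properties":{"xyz":{"type":"array"},"dr":{"type":"array"},"claw":{"type":"number"},"newtons":{"type":"number"}},"required":["xyz","dr"]}

```bash
ls; mkdir -p pics
cat > h.py <<'E'
import numpy as np, cv2
from cell import *
from scipy.spatial.transform import Rotation as R
def unproj(cam, uv, d, ci=None):
    ci=ci or camera_info(cam)
    K=np.array([[ci['fx'],0,ci['cx']],[0,ci['fy'],ci['cy']],[0,0,1.]])
    p=cv2.undistortPoints(np.array(uv,float).reshape(-1,1,2),K,np.array([ci['k1'],0,0,0.])).reshape(-1,2)
    # model: radial at 1+k1 r^2
    d=np.asarray(d,float).reshape(-1)
    c=np.c_[p[:,0]*d,-p[:,1]*d,-d,np.ones(len(d))]
    return (c@np.array(ci['world_from_camera']).T)[:,:3]
def cloud(cam, depth, region, ci=None):
    v,u=np.nonzero(region&(depth>0))
    return unproj(cam,np.c_[u,v],depth[v,u],ci)
def tw(cam,p,ci=None):
    ci=ci or camera_info(cam)
    return (np.array(ci['world_from_camera'])@np.r_[p,1])[:3]
E
python3 - <<'E'
from h import *
s=read_state(); print({k:np.round(v,3) for k,v in s.items()}, tip_extent)
for c in ['top','side']:
    img,d=capture(c); cv2.imwrite(f'pics/{c}0.png',img); np.save(f'{c}0.npy',d)
    ci=camera_info(c); print(c,np.round(ci['world_from_camera'],2).tolist(),ci['fx'],ci['k1'])
    for n in ['barrel','bung','bung_knob','tray','tray_handle','blank1','sleeve_brown','sleeve_black','file','channel']:
        r=cut_out(n,c)
        for q in r[:4 if n=='blank1' else 1]:
            P=cloud(c,d,q['region'],ci)
            v,u=np.nonzero(q['region'])
            if len(P): print(n,round(q['confidence'],2),len(P),'uv',int(u.mean()),int(v.mean()),'med',np.median(P,0).round(),'lo',np.percentile(P,2,0).round(),'hi',np.percentile(P,98,0).round())
E
```

```text
pics
{'time_s': np.float64(0.0), 'joints': array([ 1.533,  0.359,  0.011, -0.   , -1.224, -0.288]), 'qd': array([ 0.001, -0.001,  0.001,  0.   ,  0.002, -0.   ]), 'effort': array([ 0.0000e+00, -5.8273e+01,  2.9306e+01,  6.9970e+00,  7.0000e-03,
       -0.0000e+00]), 'eef_pos': array([215.914, 638.974, 204.018]), 'tool_rot': array([ 0.987, -0.162, -0.   ,  0.001]), 'force': array([-0.272,  1.11 ,  0.131]), 'torque': array([-0.03 , -0.016, -0.001]), 'grip_force': np.float64(0.0), 'finger_gap': np.float64(87.487)} 17.0
top [[-0.02, 1.0, -0.05, 517.91], [-1.0, -0.02, -0.01, -4.56], [-0.01, 0.05, 1.0, 1664.57], [0.0, 0.0, 0.0, 1.0]] 424.54418563595027 -0.10418111209806971
barrel 0.72 1318 uv 255 213 med [540. 271.  26.] lo [474. 196.  11.] hi [608. 332. 139.]
bung 0.9 794 uv 318 213 med [538.  27.  52.] lo [482. -27.  44.] hi [595.  79.  87.]
bung_knob 0.59 767 uv 318 213 med [538.  27.  52.] lo [483. -26.  45.] hi [591.  80.  87.]
tray_handle 0.8 624 uv 397 203 med [ 569. -273.   18.] lo [ 490. -344.    7.] hi [ 631. -219.  114.]
blank1 0.64 43 uv 408 213 med [ 529. -315.   37.] lo [ 517
[... 1081 characters left out ...]
352.   14.] hi [ 629. -223.  114.]
tray_handle 0.87 1031 uv 329 279 med [ 551. -291.   39.] lo [ 481. -351.   11.] hi [ 633. -201.  114.]
blank1 0.61 67 uv 316 287 med [ 511. -298.   38.] lo [ 497. -310.   28.] hi [ 525. -284.   41.]
blank1 0.43 65 uv 334 282 med [ 567. -299.   38.] lo [ 556. -312.   24.] hi [ 582. -284.   42.]
sleeve_brown 0.74 403 uv 340 176 med [733. 129.  78.] lo [716. 107.  19.] hi [760. 179. 114.]
sleeve_black 0.71 768 uv 297 211 med [534.  13.  54.] lo [482. -33.  13.] hi [595.  83.  89.]
file 0.68 929 uv 349 367 med [ 526. -549.   16.] lo [ 416. -564.   -1.] hi [ 645. -526.   25.]
channel 0.9 324 uv 254 145 med [472. 517.  19.] lo [402. 503.   0.] hi [535. 598.  32.]
```

```bash
cat > m.py <<'E'
from h import *
a=cv2.imread('pics/top0.png'); b=cv2.imread('pics/side0.png')
im=np.vstack([cv2.resize(a[140:270,150:500],(780,290),interpolation=cv2.INTER_CUBIC),cv2.resize(b[120:400,190:430],(360,300*1)if 0 else (350,300),interpolation=cv2.INTER_CUBIC).copy() if 0 else cv2.resize(b[120:400,100:500],(780,310),interpolation=cv2.INTER_CUBIC)])
cv2.imwrite('pics/c0.png',im)
for c in ['top','side']:
    d=np.load(f'{c}0.npy'); P=cloud(c,d,d>0)
    box=lambda x0,x1,y0,y1,z0,z1:P[(P[:,0]>x0)&(P[:,0]<x1)&(P[:,1]>y0)&(P[:,1]<y1)&(P[:,2]>z0)&(P[:,2]<z1)]
    def circ(Q):
        A=np.c_[2*Q[:,:2],np.ones(len(Q))]; s=np.linalg.lstsq(A,(Q[:,:2]**2).sum(1),rcond=None)[0]
        return s[:2].round(1),np.sqrt(s[2]+s[0]**2+s[1]**2).round(1)
    Q=box(440,640,170,360,128,150); print(c,'rim',len(Q),circ(Q),np.median(Q[:,2]).round(1))
    Q=box(470,610,-60,110,76,100); print('knob',len(Q),Q.mean(0).round(1),np.ptp(Q,0).round(),np.median(Q[:,2]).round(1))
    Q=box(470,610,-60,110,40,70); print('flange',len(Q),(Q.min(0)/2+Q.max(0)/2).round(1),np.ptp(Q,0).round())
    Q=box(450,680,-380,-180,95,130); print('handle',len(Q),Q.mean(0).round(1),np.ptp(Q,0).round())
    q=Q[:,:2]-Q[:,:2].mean(0); w,v=np.linalg.eigh(q.T@q); print('dir',v[:,1].round(3),np.degrees(np.arctan2(v[1,1],v[0,1])).round(1), 'len',np.ptp(q@v,0).round(1),'z',np.median(Q[:,2]).round(1))
    Q=box(450,680,-390,-180,17,60); r=cv2.minAreaRect(Q[:,:2].astype(np.float32)); print('tray',np.round(r[0],1),np.round(r[1],1),round(r[2],1))
E
python3 m.py
```

```text
top rim 175 (array([541.4, 266.6]), np.float64(58.1)) 135.5
knob 55 [537.6  27.3  85.6] [30. 26. 14.] 86.0
flange 773 [538.4  26.5  53.4] [122. 122.  26.]
handle 84 [ 560.2 -278.2  109.8] [47. 71. 23.]
dir [-0.515  0.857] 121.0 len [14.3 77.7] z 109.8
tray [ 564.6 -286.3] [206.8 225.4] 88.9
side rim 198 (array([539.7, 263. ]), np.float64(57.7)) 135.1
knob 63 [536.   20.6  85.6] [31. 28. 16.] 86.5
flange 634 [536.1  25.3  56.5] [122. 127.  26.]
handle 172 [ 558.2 -287.4  108.3] [50. 72. 21.]
dir [-0.534  0.846] 122.3 len [15.9 78.4] z 110.2
tray [ 565.  -286.1] [204.  218.5] 89.6
```

View pics/c0.png

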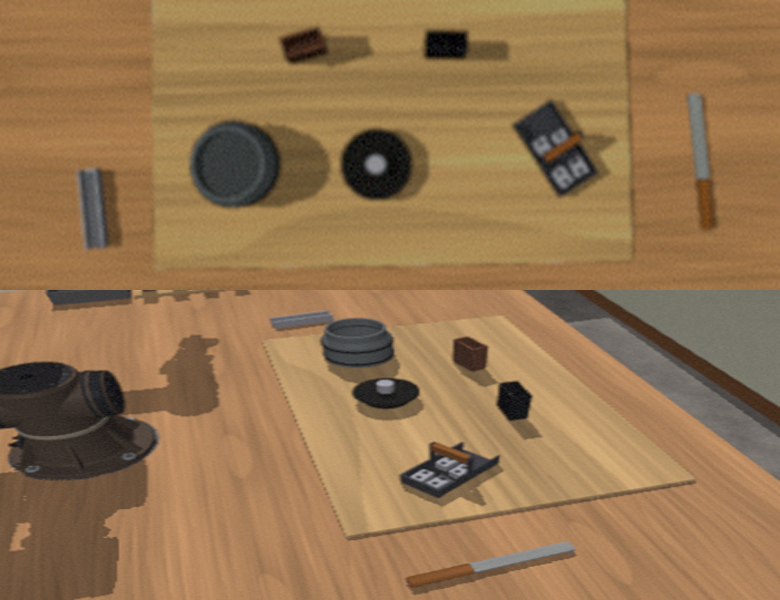

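{"method": "drive_tool", "body": {
  "xyz": [
    [0.2,0.2,0],
    [0.45,0.45,0],
    [0.7,0.7,0],
    [0.95,0.95,0],
    [1,1,0]
  ],
  "dr": [
    [0,0,0],
    [0,0,0],
    [0,0,0],
    [0,0,0],
    [0,0,0]
  ],
  "claw": 1
}}

```text
time_s: 1.72
eef_pos: [311.1, 446.9, 205.6]
tool_rot: [0.987, -0.163, 0.0, -0.0]
force: [-0.4, -0.2, 0.8]
finger_gap: 87.9
grip_force: 0.0
```

{"method": "drive_tool", "body": {
  "xyz": [
    [0.25,0.25,0],
    [0.5,0.5,0],
    [0.75,0.75,0],
    [1,1,0],
    [1,1,0]
  ],
  "dr": [
    [0,0,0],
    [0,0,0],
    [0,0,0],
    [0,0,0],
    [0,0,0]
  ]
}}

```text
time_s: 2.35
eef_pos: [405.2, 257.1, 205.2]
tool_rot: [0.986, -0.164, 0.0, -0.0]
force: [-0.5, 0.2, 0.1]
finger_gap: 87.3
grip_force: 0.0
```

{"method": "drive_tool", "body": {
  "xyz": [
    [0.25,0.25,0],
    [0.5,0.5,0],
    [0.75,0.75,0],
    [1,1,0],
    [1,1,0]
  ],
  "dr": [
    [0,0,0],
    [0,0,0],
    [0,0,0],
    [0,0,0],
    [0,0,0]
  ]
}}

```text
time_s: 2.98
eef_pos: [499.5, 67.3, 204.7]
tool_rot: [0.986, -0.164, -0.0, 0.0]
force: [-0.1, -0.2, -0.2]
finger_gap: 87.7
grip_force: 0.0
```

{"method": "drive_tool", "body": {
  "xyz": [
    [0.25,0.25,0],
    [0.5,0.5,0],
    [0.75,0.75,0],
    [1,1,0],
    [1,1,0]
  ],
  "dr": [
    [0,0,0.05],
    [0,0,0.1],
    [0,0,0.15],
    [0,0,0.2],
    [0,0,0.222]
  ]
}}

```text
time_s: 3.6
eef_pos: [593.9, -122.3, 203.9]
tool_rot: [0.87, -0.492, -0.0, 0.0]
force: [-1.0, -0.8, -0.5]
finger_gap: 87.4
grip_force: 0.0
```

{"method": "drive_tool", "body": {
  "xyz": [
    [0.25,0.25,0],
    [0.5,0.5,0],
    [0.79,0.74,0],
    [0.79,0.74,0],
    [0.79,0.74,0]
  ],
  "dr": [
    [0,0,0],
    [0,0,0],
    [0,0,0],
    [0,0,0],
    [0,0,0]
  ]
}}

```text
time_s: 4.22
eef_pos: [560.0, -279.0, 204.7]
tool_rot: [0.872, -0.489, -0.0, -0.0]
force: [0.2, -0.7, -0.6]
finger_gap: 87.9
grip_force: 0.0
```

```bash
cat > w.py <<'E'
from h import *
s=read_state(); ci=camera_info('wrist'); img,d=capture('wrist'); cv2.imwrite('pics/w1.png',img); np.save('w1.npy',d)
print(s['eef_pos'],ci['fx'],ci['k1'],np.round(ci['world_from_camera'],2).tolist())
P=cloud('wrist',d,d>0,ci)
print(len(P),np.percentile(P,[1,50,99],axis=0).round())
r=cut_out('tray_handle','wrist')
for q in r[:2]:
    Q=cloud('wrist',d,q['region'],ci); print(q['confidence'],len(Q),np.percentile(Q,[1,50,99],axis=0).round())
Q=P[(P[:,2]>100)&(P[:,2]<125)&(abs(P[:,0]-560)<80)&(abs(P[:,1]+281)<80)]
if len(Q): 
    r=cv2.minAreaRect(Q[:,:2].astype(np.float32)); print('handle',len(Q),np.round(r[0],1),np.round(r[1],1),r[2],np.median(Q[:,2]))
E
python3 w.py
```

```text
[ 559.95077621 -278.96234628  204.67481757] 347.18141450925395 0.023652028624095548 [[-0.85, 0.5, 0.15, 600.65], [-0.52, -0.82, -0.25, -347.21], [0.0, -0.29, 0.96, 383.88], [0.0, 0.0, 0.0, 1.0]]
254964 [[ 249. -544.   -2.]
 [ 565. -306.   12.]
 [ 862.  -45.  332.]]
0.88 9696 [[ 480. -351.   12.]
 [ 564. -281.   20.]
 [ 634. -219.  113.]]
handle 1560 [ 558.3 -284.8] [13.6 78.1] 32.000526428222656 111.35962351638378
```

{"method": "drive_tool", "body": {
  "xyz": [
    [0.027,0.03,0.2],
    [0.027,0.03,0.4],
    [0.027,0.03,0.55],
    [0.027,0.03,0.68],
    [0.027,0.03,0.727]
  ],
  "dr": [
    [0,0,0],
    [0,0,0],
    [0,0,0],
    [0,0,0],
    [0,0,0]
  ]
}}

```text
time_s: 4.95
eef_pos: [557.6, -284.2, 94.8]
tool_rot: [0.872, -0.489, -0.001, 0.0]
force: [-0.7, 0.3, 1.0]
finger_gap: 87.8
grip_force: 0.0
```

{"method": "drive_tool", "body": {
  "xyz": [
    [0,0,0],
    [0,0,0],
    [0,0,0],
    [0,0,0],
    [0,0,0]
  ],
  "dr": [
    [0,0,0],
    [0,0,0],
    [0,0,0],
    [0,0,0],
    [0,0,0]
  ],
  "claw": 0,
  "newtons": 45
}}

```text
time_s: 5.58
eef_pos: [557.7, -285.9, 96.2]
tool_rot: [0.872, -0.49, 0.0, -0.0]
force: [0.4, 0.2, -0.0]
finger_gap: 43.3
grip_force: 0.0
```

{"method": "drive_tool", "body": {
  "xyz": [
    [0,0,0],
    [0,0,0],
    [0,0,0],
    [0,0,0],
    [0,0,0]
  ],
  "dr": [
    [0,0,0],
    [0,0,0],
    [0,0,0],
    [0,0,0],
    [0,0,0]
  ]
}}

```text
time_s: 6.2
eef_pos: [557.6, -285.8, 95.9]
tool_rot: [0.872, -0.49, -0.0, 0.0]
force: [0.1, -0.5, 0.7]
finger_gap: 0.6
grip_force: 0.0
```

{"method": "drive_tool", "body": {
  "xyz": [
    [0,0,-0.02],
    [0,0,-0.06],
    [0,0,-0.1],
    [0,0,-0.15],
    [0,0,-0.2]
  ],
  "dr": [
    [0,0,0],
    [0,0,0],
    [0,0,0],
    [0,0,0],
    [0,0,0]
  ]
}}

```text
time_s: 6.82
eef_pos: [557.8, -285.8, 126.7]
tool_rot: [0.872, -0.49, 0.0, -0.0]
force: [-0.3, -1.0, 0.9]
finger_gap: 0.6
grip_force: 0.0
```

```bash
cp pics/w1.png pics/w1b.png; cp w1.npy w1b.npy; python3 w.py
python3 - <<'E'
from h import *
a=cv2.imread('pics/w1.png'); s,_=capture('side'); 
b=cv2.imread('pics/w1b.png')
cv2.imwrite('pics/c1.png',np.vstack([np.hstack([cv2.resize(b,(400,250)),cv2.resize(a,(400,250))]),cv2.resize(s[200:340,230:450],(800,350),interpolation=cv2.INTER_CUBIC)]))
E
```

```text
[ 557.76551962 -285.82710689  126.6712633 ] 347.18141450925395 0.023652028624095548 [[-0.85, 0.5, 0.15, 598.32], [-0.52, -0.82, -0.25, -353.98], [-0.0, -0.29, 0.96, 305.88], [0.0, 0.0, 0.0, 1.0]]
254972 [[ 283. -512.   -2.]
 [ 574. -316.   12.]
 [ 805.  -58.  254.]]
handle 1845 [ 559.2 -286.5] [14.  74.8] 31.74077606201172 111.31697232657041
```

View pics/c1.png

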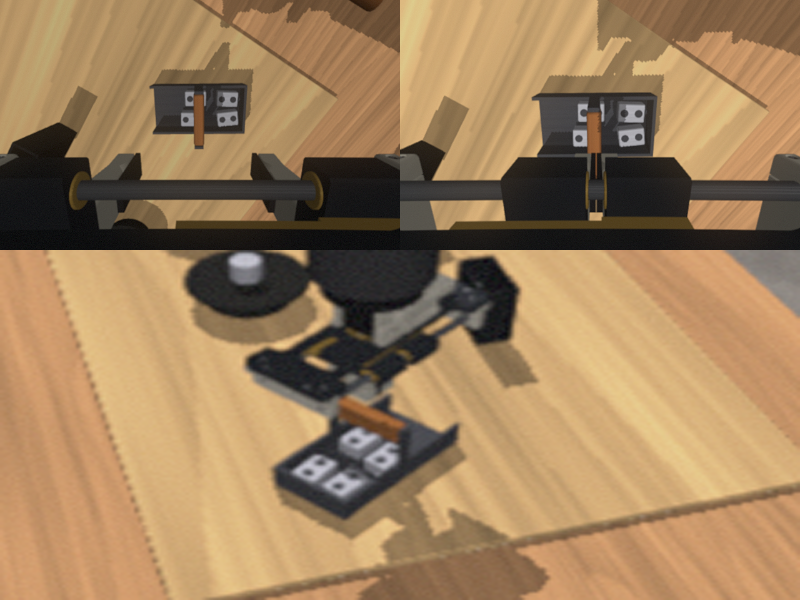

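Run:
```python
from h import *
ci=camera_info('wrist'); W=np.array(ci['world_from_camera'])
def proj(ci,p):
    q=np.linalg.inv(np.array(ci['world_from_camera']))@np.r_[p,1]; x,y=q[0]/-q[2],-q[1]/-q[2]; f=1+ci['k1']*(x*x+y*y)
    return np.round([ci['fx']*x*f+ci['cx'],ci['fy']*y*f+ci['cy']],1)
s=read_state(); t=s['eef_pos']; Rt=R.from_quat(s['tool_rot']); z=Rt.apply([0,0,1])
cs=camera_info('side')
print('joints',np.round(s['joints'],3))
for n,p in [('tcp',t),('tip',t+17*z),('back47',t-49*z),('barc',np.array([559,-286,98])),('barend+',np.array([559-.53*35,-286+.85*35,111])),('barend-',np.array([559+.53*35,-286-.85*35,111]))]:
    print(n,proj(ci,p),proj(cs,p))
si,d=capture('side'); np.save('s1.npy',d); cv2.imwrite('pics/s1.png',si)
wi,dw=capture('wrist')
print('wrist col 476 depths', [(v,int(dw[v,476]),unproj('wrist',[476,v],dw[v,476]).round()[0].tolist()) for v in range(170,340,10)])
for nm,cam in(('wrist',dw),('side',d)):
    P=cloud(nm,cam,cam>0)
    L=Rt.inv().apply(P-t)
    Q=L[(abs(L[:,1])<25)&(abs(L[:,0])<60)&(L[:,2]>-60)&(L[:,2]<40)]
    print(nm)
    for z0 in range(-60,40,10):
        q=Q[(Q[:,2]>=z0)&(Q[:,2]<z0+10)]
        if len(q):print(z0,len(q),np.percentile(q,[2,98],axis=0).round().tolist())
```

```text
joints [-0.162  0.339 -0.206  0.    -1.025  0.71 ]
tcp [311.8 245.2] [330.5 261.5]
tip [311.9 233.8] [330.4 265.2]
back47 [311.3 292.3] [330.7 250.3]
barc [310.8 226. ] [330.7 267.6]
barend+ [311.3 285.4] [321.7 258.7]
barend- [309.9 176.7] [340.2 271.1]
wrist col 476 depths [(170, 299, [447.0, -375.0, 10.0]), (180, 300, [443.0, -368.0, 12.0]), (190, 302, [437.0, -361.0, 12.0]), (200, 305, [431.0, -354.0, 12.0]), (210, 309, [425.0, -347.0, 11.0]), (220, 312, [419.0, -340.0, 11.0]), (230, 314, [413.0, -332.0, 11.0]), (240, 317, [407.0, -324.0, 11.0]), (250, 319, [401.0, -317.0, 12.0]), (260, 322, [394.0, -309.0, 12.0]), (270, 326, [388.0, -301.0, 11.0]), (280, 329, [381.0, -293.0, 11.0]), (290, 87, [539.0, -336.0, 228.0]), (300, 87, [538.0, -334.0, 229.0]), (310, 85, [538.0, -332.0, 231.0]), (320, 87, [535.0, -329.0, 229.0]), (330, 358, [336.0, -245.0, -0.0])]
wrist
-60 266 [[9.0, -4.0, -60.0], [12.0, 6.0, -50.0]]
-50 227 [[7.0, -5.0, -50.0], [11.0, 7.0, -40.0]]
-40 398 [[5.0, -13.0, -40.0], [12.0, 15.0, -30.0]]
-30 330 [[9.0, -14.0, -30.0], [11.0, 16.0, -21.0]]
10 1811 [[-23.0, -7.0, 14.0], [38.0, 6.0, 19.0]]
20 70 [[32.0, -7.0, 20.0], [38.0, 6.0, 29.0]]
30 62 [[32.0, -7.0, 30.0], [38.0, 6.0, 40.0]]
side
-60 7 [[-10.0, 10.0, -57.0], [11.0, 19.0, -50.0]]
-50 11 [[3.0, -5.0, -49.0], [11.0, 16.0, -40.0]]
-40 24 [[-1.0, -15.0, -39.0], [12.0, 16.0, -30.0]]
-30 14 [[-7.0, -14.0, -30.0], [11.0, 15.0, -23.0]]
0 2 [[-5.0, -4.0, 9.0], [2.0, -4.0, 10.0]]
10 105 [[-28.0, -9.0, 11.0], [38.0, 6.0, 20.0]]
20 40 [[-26.0, -5.0, 20.0], [38.0, 7.0, 30.0]]
30 37 [[-25.0, -9.0, 30.0], [38.0, 6.0, 40.0]]
```

Run:
```python
import cv2,numpy as np
a=cv2.imread('pics/w1.png')[130:400,330:630]; s=cv2.imread('pics/s1.png')[230:320,280:380]
cv2.imwrite('pics/c2.png',np.hstack([cv2.resize(a,(400,360)),cv2.resize(s,(400,360),interpolation=cv2.INTER_CUBIC)]))
```

```text
(no output)
```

View pics/c2.png

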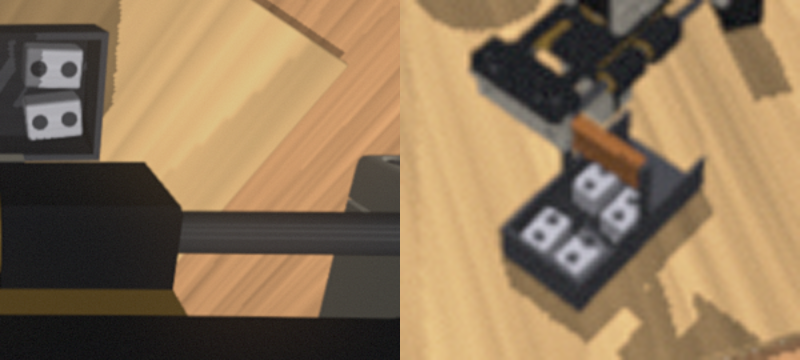

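The fingers end about 21 mm behind the reported TCP, not 17 mm ahead of it. They therefore closed above the bar, and the tray was not disturbed. I'll open and go 38 mm deeper.

{"method": "drive_tool", "body": {
  "xyz": [
    [0,0,0],
    [0,0,0],
    [0,0,0],
    [0,0,0],
    [0,0,0]
  ],
  "dr": [
    [0,0,0],
    [0,0,0],
    [0,0,0],
    [0,0,0],
    [0,0,0]
  ],
  "claw": 0.8
}}

```text
time_s: 7.7
eef_pos: [557.6, -285.8, 125.9]
tool_rot: [0.872, -0.49, -0.0, 0.0]
force: [-0.1, -0.6, 0.4]
finger_gap: 45.2
grip_force: 0.0
```

{"method": "drive_tool", "body": {
  "xyz": [
    [0,0,0.06],
    [0,0,0.16],
    [0,0,0.28],
    [0,0,0.4],
    [0,0,0.46]
  ],
  "dr": [
    [0,0,0],
    [0,0,0],
    [0,0,0],
    [0,0,0],
    [0,0,0]
  ]
}}

```text
time_s: 8.32
eef_pos: [556.7, -285.6, 54.8]
tool_rot: [0.872, -0.49, -0.001, 0.0]
force: [0.7, -0.2, -0.7]
finger_gap: 69.9
grip_force: 0.0
```

Run:
```python
from h import *
s=read_state(); t=s['eef_pos']; Rt=R.from_quat(s['tool_rot']); print(t,s['finger_gap'],s['force'])
for c in ['wrist','side']:
    ci=camera_info(c); img,d=capture(c); P=cloud(c,d,d>0,ci); L=Rt.inv().apply(P-t)
    for a,b in((-48,-20),(20,48)):
        Q=L[(L[:,1]>a)&(L[:,1]<b)&(abs(L[:,0])<14)&(L[:,2]>-100)&(L[:,2]<10)]
        print(c,a,len(Q),np.percentile(Q,[1,50,99,99.8],axis=0).round(1).tolist() if len(Q) else '')
    Q=P[(P[:,2]>102)&(P[:,2]<116)]; l=Rt.inv().apply(Q-t); l=l[(abs(l[:,0])<45)&(abs(l[:,1])<14)]; print('bar',len(l),np.percentile(l,[1,50,99],axis=0).round(1).tolist())
```

```text
[ 556.71595348 -285.56151712   54.81900156] 69.88065539506724 [ 0.67059844 -0.23945327 -0.70713367]
wrist -48 3761 [[-9.7, -47.6, -98.6], [8.6, -38.0, -62.0], [13.4, -33.9, -22.8], [13.9, -33.8, -21.6]]
wrist 20 3226 [[-9.2, 35.7, -98.0], [9.1, 39.7, -59.9], [13.6, 47.7, -22.7], [13.9, 47.9, -21.4]]
bar 4004 [[-23.7, -8.5, -58.0], [18.5, -1.6, -56.5], [39.4, 5.2, -48.8]]
side -48 55 [[-7.0, -46.3, -90.5], [7.0, -37.9, -44.8], [13.4, -34.3, -21.5], [13.5, -33.8, -21.5]]
side 20 14 [[8.3, 37.0, -49.1], [9.9, 43.7, -33.1], [11.4, 47.1, -26.0], [11.6, 47.1, -26.0]]
bar 90 [[-38.2, -9.4, -60.4], [15.4, -1.1, -56.5], [39.0, 4.5, -47.5]]
```

{"method": "drive_tool", "body": {
  "xyz": [
    [0,0,0],
    [0,0,0],
    [0,0,0],
    [0,0,0],
    [0,0,0]
  ],
  "dr": [
    [0,0,0],
    [0,0,0],
    [0,0,0],
    [0,0,0],
    [0,0,0]
  ],
  "claw": 0,
  "newtons": 45
}}

```text
time_s: 9.05
eef_pos: [557.7, -285.8, 57.1]
tool_rot: [0.872, -0.49, 0.0, -0.0]
force: [0.1, 0.8, 0.5]
finger_gap: 25.5
grip_force: 0.0
```

{"method": "drive_tool", "body": {
  "xyz": [
    [0,0,0],
    [0,0,0],
    [0,0,0],
    [0,0,0],
    [0,0,0]
  ],
  "dr": [
    [0,0,0],
    [0,0,0],
    [0,0,0],
    [0,0,0],
    [0,0,0]
  ]
}}

```text
time_s: 9.68
eef_pos: [558.1, -285.7, 57.0]
tool_rot: [0.872, -0.49, 0.0, -0.0]
force: [2.6, 0.9, -0.4]
finger_gap: 13.5
grip_force: 45.0
```

{"method": "drive_tool", "body": {
  "xyz": [
    [0,0,-0.08],
    [0,0,-0.28],
    [0,0,-0.52],
    [0,0,-0.75],
    [0,0,-0.93]
  ],
  "dr": [
    [0,0,0],
    [0,0,0],
    [0,0,0],
    [0,0,0],
    [0,0,0]
  ]
}}

```text
time_s: 10.3
eef_pos: [556.6, -285.6, 197.7]
tool_rot: [0.872, -0.49, -0.001, 0.0]
force: [0.4, -0.1, -6.2]
finger_gap: 13.7
grip_force: 45.0
```

{"method": "drive_tool", "body": {
  "xyz": [
    [-0.03,-0.02,0],
    [-0.1,-0.07,0],
    [-0.2,-0.145,0],
    [-0.35,-0.255,0],
    [-0.52,-0.38,0]
  ],
  "dr": [
    [0,0,0],
    [0,0,0],
    [0,0,0],
    [0,0,0],
    [0,0,0]
  ]
}}

```text
time_s: 10.92
eef_pos: [565.1, -187.6, 195.1]
tool_rot: [0.872, -0.49, -0.001, 0.0]
force: [0.1, -0.2, -5.0]
finger_gap: 14.1
grip_force: 45.0
```

{"method": "drive_tool", "body": {
  "xyz": [
    [-0.2,-0.147,0],
    [-0.4,-0.293,0],
    [-0.6,-0.44,0],
    [-0.8,-0.587,0],
    [-1.0,-0.733,0]
  ],
  "dr": [
    [0,0,0],
    [0,0,0],
    [0,0,0],
    [0,0,0],
    [0,0,0]
  ]
}}

```text
time_s: 11.55
eef_pos: [580.5, -1.9, 195.3]
tool_rot: [0.872, -0.489, -0.001, 0.001]
force: [1.4, 0.2, -4.4]
finger_gap: 13.6
grip_force: 45.0
```

{"method": "drive_tool", "body": {
  "xyz": [
    [-0.2,-0.147,0],
    [-0.4,-0.293,0],
    [-0.6,-0.44,0],
    [-0.8,-0.587,0],
    [-1.0,-0.733,0]
  ],
  "dr": [
    [0,0,0],
    [0,0,0],
    [0,0,0],
    [0,0,0],
    [0,0,0]
  ]
}}

```text
time_s: 12.18
eef_pos: [596.0, 183.3, 195.2]
tool_rot: [0.872, -0.489, -0.001, 0.001]
force: [0.1, -0.3, -5.3]
finger_gap: 13.7
grip_force: 45.0
```

{"method": "drive_tool", "body": {
  "xyz": [
    [-0.19,-0.14,0],
    [-0.36,-0.264,0],
    [-0.5,-0.367,0],
    [-0.61,-0.447,0],
    [-0.68,-0.5,0]
  ],
  "dr": [
    [0,0,-0.01],
    [0,0,-0.025],
    [0,0,-0.04],
    [0,0,-0.055],
    [0,0,-0.065]
  ]
}}

```text
time_s: 12.8
eef_pos: [608.2, 308.2, 196.1]
tool_rot: [0.918, -0.397, -0.0, 0.0]
force: [0.2, 0.1, -5.7]
finger_gap: 13.8
grip_force: 45.0
```

Run:
```python
from h import *
s=read_state(); t=s['eef_pos']; Rt=R.from_quat(s['tool_rot'])
ims=[]
for c in ['wrist','side','top']:
    ci=camera_info(c); img,d=capture(c); ims.append(img); P=cloud(c,d,d>0,ci); L=Rt.inv().apply(P-t)
    Q=L[(abs(L[:,0])<60)&(abs(L[:,1])<110)&(L[:,2]<60)&(L[:,2]>0)]
    print(c,'tray in tool',len(Q),np.percentile(Q,[1,99],axis=0).round(1).tolist() if len(Q) else '')
    Q=P[(abs(P[:,0]-540)<70)&(abs(P[:,1]-265)<70)&(P[:,2]>131)&(P[:,2]<141)]
    if len(Q)>10:
        A=np.c_[2*Q[:,:2],np.ones(len(Q))]; q=np.linalg.lstsq(A,(Q[:,:2]**2).sum(1),rcond=None)[0]; print('rim',len(Q),q[:2].round(1),np.sqrt(q[2]+q[0]**2+q[1]**2).round(1),np.median(Q[:,2]))
cv2.imwrite('pics/c3.png',np.hstack([cv2.resize(ims[0],(480,300)),cv2.resize(ims[1][100:250,210:370],(320,300))]))
```

```text
wrist tray in tool 19494 [[-20.8, -72.5, 8.5], [40.9, 85.1, 59.5]]
rim 2082 [541.  264.2] 57.4 136.13875186513712
side tray in tool 616 [[-40.7, -75.2, 3.3], [40.6, 77.6, 57.8]]
rim 113 [540.4 264.2] 58.0 135.70532934268374
top tray in tool 243 [[-37.3, -75.6, 5.0], [41.0, 101.1, 58.8]]
rim 87 [541.6 266.9] 58.2 135.38682564277792
```

View pics/c3.png

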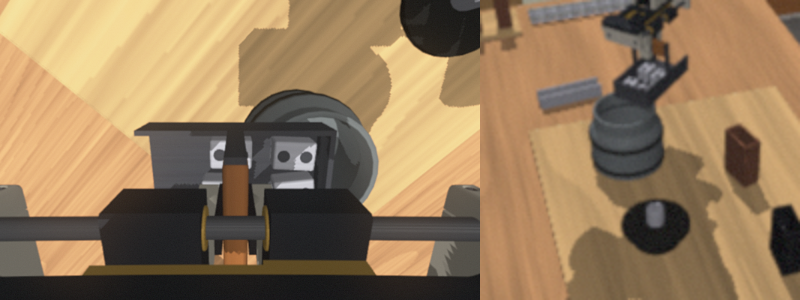

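{"method": "drive_tool", "body": {
  "xyz": [
    [-0.03,-0.04,0],
    [-0.06,-0.08,0],
    [-0.085,-0.11,0],
    [-0.093,-0.12,0],
    [-0.093,-0.12,0]
  ],
  "dr": [
    [0,0,0],
    [0,0,0],
    [0,0,0],
    [0,0,0],
    [0,0,0]
  ]
}}

```text
time_s: 13.58
eef_pos: [611.7, 329.8, 196.3]
tool_rot: [0.917, -0.398, -0.0, 0.0]
force: [-0.0, -1.0, -6.2]
finger_gap: 13.8
grip_force: 45.0
```

{"method": "drive_tool", "body": {
  "xyz": [
    [0,0.06,-0.082],
    [0,0.133,-0.153],
    [0,0.217,-0.21],
    [0,0.31,-0.251],
    [0,0.409,-0.276]
  ],
  "dr": [
    [0.0556,0,0],
    [0.111,0,0],
    [0.167,0,0],
    [0.222,0,0],
    [0.278,0,0]
  ]
}}

```text
time_s: 14.2
eef_pos: [568.2, 282.0, 237.1]
tool_rot: [0.832, -0.357, 0.164, -0.391]
force: [54.2, 39.3, 56.8]
finger_gap: 13.5
grip_force: 45.7
```

{"method": "drive_tool", "body": {
  "xyz": [
    [0,0,0],
    [0,0,0],
    [0,0,0],
    [0,0,0],
    [0,0,0]
  ],
  "dr": [
    [0.02,0,0],
    [0.02,0,0],
    [0.02,0,0],
    [0.02,0,0],
    [0.02,0,0]
  ]
}}

```text
time_s: 14.82
eef_pos: [568.5, 286.5, 238.5]
tool_rot: [0.82, -0.354, 0.177, -0.414]
force: [0.0, 0.1, -4.7]
finger_gap: 13.4
grip_force: 45.0
```

Run:
```python
from h import *
s=read_state(); t=s['eef_pos']; Rt=R.from_quat(s['tool_rot']); print('tilt',np.degrees(np.arccos(-Rt.apply([0,0,1])[2])),s['force'],s['joints'])
ims=[]
for c in ['wrist','side','top']:
    img,d=capture(c); ims.append(img)
    for q in cut_out('blank1',c)[:5]: 
        P=cloud(c,d,q['region']); print(c,q['confidence'],len(P),np.median(P,0).round() if len(P) else '')
cv2.imwrite('pics/c4.png',np.hstack([cv2.resize(ims[0],(480,300)),cv2.resize(ims[1][100:250,210:370],(320,300))]))
```

```text
tilt 53.47489093555553 [ 9.82837883e-04  7.03323656e-02 -4.66718664e+00] [ 0.75721777 -0.08308524 -0.71751901 -0.31009526 -0.00320276  0.306898  ]
wrist 0.98 1243 [569. 289. 205.]
wrist 0.82 2230 [568. 258. 186.]
wrist 0.71 1570 [584. 271. 208.]
wrist 0.66 1720 [554. 277. 184.]
side 0.51 31 [569. 261. 187.]
side 0.41 24 [566. 292. 209.]
top 0.6 29 [595. 282. 219.]
```

View pics/c4.png

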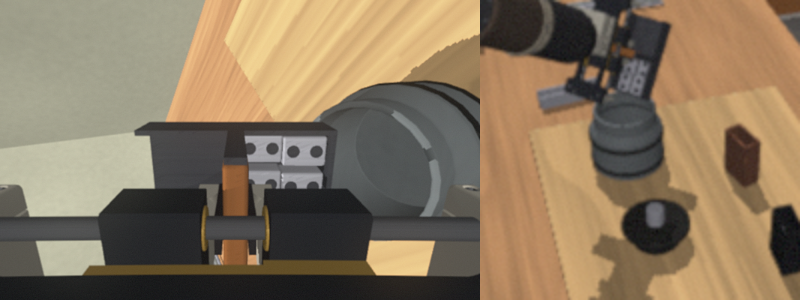

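Run:
```python
from h import *
s=read_state(); t=s['eef_pos']; Rt=R.from_quat(s['tool_rot']); print(s['time_s'],t)
ci=camera_info('wrist'); img,d=capture('wrist')
for q in cut_out('blank1','wrist')[:5]:
    L=Rt.inv().apply(cloud('wrist',d,q['region'],ci)-t); print(q['confidence'],len(L),np.percentile(L,[3,50,97],axis=0).round().tolist())
L=Rt.inv().apply(cloud('wrist',d,d>0,ci)-t)
for y in range(-80,110,10):
    q=L[(abs(L[:,1]-y)<5)&(L[:,0]>-45)&(L[:,0]<45)&(L[:,2]>-10)&(L[:,2]<60)]
    if len(q): print(y,len(q),np.percentile(q[:,2],[2,50,98]).round(),np.percentile(q[:,0],[2,98]).round())
```

```text
15.125 [568.34335876 286.3201589  238.68956671]
0.94 2282 [[10.0, 38.0, 14.0], [21.0, 54.0, 15.0], [32.0, 70.0, 18.0]]
0.94 1641 [[11.0, 10.0, 17.0], [22.0, 24.0, 18.0], [32.0, 37.0, 20.0]]
0.93 1243 [[-10.0, 13.0, 17.0], [0.0, 25.0, 19.0], [3.0, 37.0, 37.0]]
0.9 1755 [[-11.0, 38.0, 15.0], [-1.0, 54.0, 16.0], [2.0, 70.0, 32.0]]
-70 1166 [ 8. 41. 42.] [-22.  39.]
-60 1374 [ 8. 41. 42.] [-22.  39.]
-50 1361 [ 8. 41. 42.] [-22.  39.]
-40 1361 [ 8. 40. 42.] [-22.  39.]
-30 1289 [ 8. 40. 42.] [-19.  39.]
-20 1270 [ 8. 40. 42.] [-18.  39.]
-10 837 [ 8. 40. 42.] [-16.  39.]
0 334 [-9. 12. 42.] [38. 39.]
10 774 [-1. 18. 41.] [-6. 39.]
20 1375 [ 8. 19. 40.] [-8. 39.]
30 1414 [ 8. 18. 39.] [-10.  39.]
40 1559 [ 8. 17. 40.] [-11.  39.]
50 1492 [ 8. 16. 37.] [-11.  39.]
60 1506 [ 8. 16. 35.] [-11.  39.]
70 1888 [ 7. 15. 35.] [-10.  39.]
80 185 [ 7.  9. 60.] [-6. 44.]
90 39 [54. 57. 60.] [41. 45.]
100 3 [59. 60. 60.] [44. 45.]
```

Run:
```python
from h import *
s=read_state(); t=s['eef_pos']; Rt=R.from_quat(s['tool_rot']); print(s['time_s'],t,s['force'],s['joints'])
ci=camera_info('wrist'); img,d=capture('wrist'); cv2.imwrite('pics/w5.png',img[150:320,330:560])
for q in cut_out('blank1','wrist')[:5]:
    L=Rt.inv().apply(cloud('wrist',d,q['region'],ci)-t); print(q['confidence'],len(L),np.percentile(L,[3,50,97],axis=0).round().tolist())
si,d=capture('side')
cv2.imwrite('pics/c5.png',np.hstack([cv2.resize(img[140:310,180:500],(480,300)),cv2.resize(si[110:190,260:345],(320,300),interpolation=cv2.INTER_CUBIC)]))
```

```text
15.225 [568.35693261 286.31784646 238.77863579] [-0.38045005 -0.42213977 -5.9899357 ] [ 0.75696706 -0.08375322 -0.71744821 -0.31215076 -0.00293387  0.30834583]
0.92 2282 [[9.0, 38.0, 14.0], [21.0, 54.0, 15.0], [32.0, 70.0, 18.0]]
0.84 1541 [[12.0, 11.0, 17.0], [22.0, 23.0, 18.0], [31.0, 37.0, 20.0]]
0.82 1591 [[-11.0, 39.0, 15.0], [-2.0, 54.0, 16.0], [2.0, 70.0, 31.0]]
0.58 1165 [[-10.0, 13.0, 17.0], [-0.0, 25.0, 19.0], [3.0, 37.0, 35.0]]
```

View pics/c5.png

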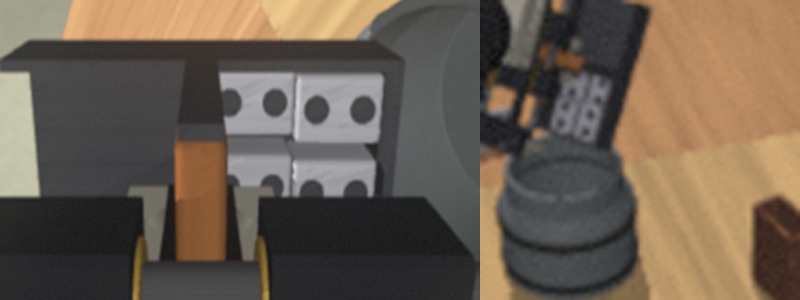

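The wrist view shows the tray's end wall at the right (col ~390 of the crop), against the four stacked blanks, and an open end at the left. The real lip is at tool -y, so it started pointing away from the robot. I'll level the tray and tip it the other way.

{"method": "drive_tool", "body": {
  "xyz": [
    [0,0,0],
    [0,0,0],
    [0,0,0],
    [0,0,0],
    [0,0,0]
  ],
  "dr": [
    [-0.04,0,0],
    [-0.098,0,0],
    [-0.156,0,0],
    [-0.214,0,0],
    [-0.27,0,0]
  ]
}}

```text
time_s: 16.0
eef_pos: [569.3, 287.2, 241.4]
tool_rot: [0.916, -0.395, 0.027, -0.068]
force: [1.1, 0.3, -5.4]
finger_gap: 13.7
grip_force: 45.0
```

```bash
cat > plan.py <<'E'
from h import *
import sys
s=read_state(); t=s['eef_pos']; Rt=R.from_quat(s['tool_rot'])
x,y,z,yy=map(float,sys.argv[1:5])   # target TCP, tool-y yaw deg
a=np.radians(yy); Y=np.array([np.cos(a),np.sin(a),0]); Z=np.array([0,0,-1.]); X=np.cross(Y,Z)
T=R.from_matrix(np.c_[X,Y,Z])
print('at',t.round(1),'joints',np.round(s['joints'],2),'gap',s['finger_gap'])
print('xyz',(Rt.inv().apply(np.array([x,y,z])-t)/150).round(3),'dr',((Rt.inv()*T).as_rotvec()/np.pi).round(4))
E
python3 plan.py 568 286 238 223.2
```

```text
at [569.3 287.2 241.4] joints [ 0.77  0.19 -0.15 -0.   -1.09 -0.02] gap 13.676388031141276
xyz [0.    0.015 0.021] dr [-0.0468  0.0012  0.0004]
```

{"method": "drive_tool", "body": {
  "xyz": [
    [0,0.08,0.02],
    [0,0.26,0.06],
    [0,0.52,0.12],
    [0,0.78,0.18],
    [0,0.94,0.219]
  ],
  "dr": [
    [0,0,0],
    [-0.01,0,0],
    [-0.02,0,0],
    [-0.028,0,0],
    [-0.028,0,0]
  ]
}}

```text
time_s: 16.62
eef_pos: [469.4, 193.5, 185.0]
tool_rot: [0.917, -0.397, 0.01, -0.029]
force: [-0.3, 0.1, -6.0]
finger_gap: 14.2
grip_force: 45.0
```

{"method": "drive_tool", "body": {
  "xyz": [
    [0,0,0],
    [0,0,0],
    [0,0,0],
    [0,0,0],
    [0,0,0]
  ],
  "dr": [
    [0,0,0],
    [0,0,0],
    [0,0,0],
    [0,0,0],
    [0,0,0]
  ]
}}

```text
time_s: 17.25
eef_pos: [470.4, 194.3, 185.5]
tool_rot: [0.918, -0.396, 0.01, -0.028]
force: [-0.6, -0.3, -5.6]
finger_gap: 13.5
grip_force: 45.0
```

```bash
python3 plan.py 465.9 194 196 223.2
python3 - <<'E'
from h import *
s=read_state(); t=s['eef_pos']; Rt=R.from_quat(s['tool_rot'])
ci=camera_info('wrist'); img,d=capture('wrist')
for q in cut_out('blank1','wrist')[:5]:
    L=Rt.inv().apply(cloud('wrist',d,q['region'],ci)-t); print(q['confidence'],len(L),np.percentile(L,[3,50,97],axis=0).round().tolist())
P=cloud('wrist',d,d>0,ci);L=Rt.inv().apply(P-t)
for y in range(-85,90,10):
    q=L[(abs(L[:,1]-y)<5)&(L[:,0]>-45)&(L[:,0]<42)&(L[:,2]>-10)&(L[:,2]<60)]
    if len(q): print(y,len(q),np.percentile(q[:,2],[2,50,98]).round(),np.percentile(q[:,0],[2,98]).round())
E
```

```text
at [470.4 194.3 185.5] joints [ 0.78  0.06 -0.42 -0.   -1.03 -0.02] gap 13.545662684122941
xyz [-0.019  0.019 -0.071] dr [-0.0189  0.0012  0.0004]
0.88 1856 [[-12.0, 38.0, 18.0], [-2.0, 54.0, 20.0], [4.0, 70.0, 33.0]]
0.87 2051 [[10.0, 38.0, 18.0], [21.0, 54.0, 19.0], [31.0, 70.0, 21.0]]
0.76 1624 [[11.0, 10.0, 18.0], [22.0, 23.0, 19.0], [32.0, 36.0, 21.0]]
0.61 1165 [[-10.0, 13.0, 18.0], [0.0, 25.0, 20.0], [5.0, 36.0, 32.0]]
-75 529 [ 9. 41. 43.] [-22.  38.]
-65 1374 [ 9. 41. 43.] [-22.  39.]
-55 1476 [ 9. 41. 54.] [-22.  41.]
-45 1379 [ 9. 41. 43.] [-22.  39.]
-35 1358 [ 9. 41. 43.] [-21.  39.]
-25 1265 [ 9. 41. 43.] [-18.  39.]
-15 1225 [ 9. 41. 43.] [-17.  39.]
-5 410 [-9. 20. 43.] [13. 39.]
5 373 [-9. 16. 42.] [26. 39.]
15 1278 [ 9. 19. 39.] [-7. 39.]
25 1377 [ 9. 20. 38.] [-8. 39.]
35 1459 [ 9. 20. 39.] [-12.  39.]
45 1482 [ 9. 19. 39.] [-12.  39.]
55 1485 [ 9. 20. 38.] [-12.  39.]
65 1470 [ 9. 19. 38.] [-12.  39.]
75 1374 [ 8. 12. 35.] [-10.  39.]
```

{"method": "drive_tool", "body": {
  "xyz": [
    [-0.019,0.019,-0.071],
    [-0.019,0.019,-0.071],
    [-0.019,0.019,-0.071],
    [-0.019,0.019,-0.071],
    [-0.019,0.019,-0.071]
  ],
  "dr": [
    [-0.019,0,0],
    [-0.019,0,0],
    [-0.019,0,0],
    [-0.019,0,0],
    [-0.019,0,0]
  ]
}}

```text
time_s: 17.98
eef_pos: [465.6, 193.6, 196.0]
tool_rot: [0.918, -0.397, -0.002, -0.001]
force: [0.6, -1.1, -5.0]
finger_gap: 13.7
grip_force: 45.0
```

{"method": "drive_tool", "body": {
  "xyz": [
    [0,-0.06,-0.082],
    [0,-0.133,-0.153],
    [0,-0.217,-0.21],
    [0,-0.31,-0.251],
    [0,-0.409,-0.276]
  ],
  "dr": [
    [-0.0556,0,0],
    [-0.111,0,0],
    [-0.167,0,0],
    [-0.222,0,0],
    [-0.278,0,0]
  ]
}}

```text
time_s: 18.6
eef_pos: [512.0, 236.9, 237.7]
tool_rot: [0.832, -0.359, -0.169, 0.388]
force: [-0.3, -0.6, -4.1]
finger_gap: 13.4
grip_force: 45.0
```

{"method": "drive_tool", "body": {
  "xyz": [
    [0,0,0],
    [0,0,0],
    [0,0,0],
    [0,0,0],
    [0,0,0]
  ],
  "dr": [
    [0,0,0],
    [0,0,0],
    [0,0,0],
    [0,0,0],
    [0,0,0]
  ]
}}

```text
time_s: 19.23
eef_pos: [510.4, 235.6, 239.8]
tool_rot: [0.833, -0.359, -0.168, 0.386]
force: [-0.7, 0.1, -3.2]
finger_gap: 13.9
grip_force: 45.0
```

Run:
```python
from h import *
s=read_state(); t=s['eef_pos']; Rt=R.from_quat(s['tool_rot']); print('tilt',np.degrees(np.arccos(-Rt.apply([0,0,1])[2])),t,s['force'],s['joints'].round(2) if hasattr(s['joints'],'round') else s['joints'])
ims=[]
for c in ['wrist','side','top']:
    img,d=capture(c); ims.append(img)
    for q in cut_out('blank1',c)[:5]: 
        P=cloud(c,d,q['region']); print(c,q['confidence'],len(P),np.median(P,0).round() if len(P) else '')
cv2.imwrite('pics/c6.png',np.hstack([cv2.resize(ims[0],(480,300)),cv2.resize(ims[1][100:250,210:370],(320,300))]))
```

```text
tilt 49.79795047561437 [510.35099868 235.55491485 239.77486289] [-0.74659992  0.06830024 -3.1633322 ] [ 0.77  0.72  0.39 -0.02 -2.11 -0.02]
wrist 0.83 245 [553. 296.  40.]
wrist 0.75 1056 [556. 274.  52.]
wrist 0.53 113 [569. 277.  62.]
top 0.42 26 [587. 274.  80.]
```

View pics/c6.png

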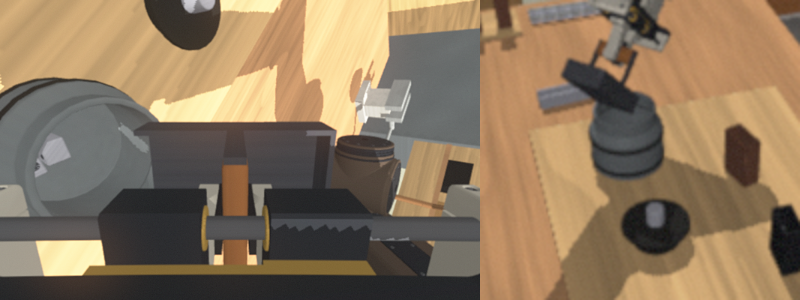

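{"method": "drive_tool", "body": {
  "xyz": [
    [0,0,0],
    [0,0,0],
    [0,0,0],
    [0,0,0],
    [0,0,0]
  ],
  "dr": [
    [0.0556,0,0],
    [0.111,0,0],
    [0.167,0,0],
    [0.222,0,0],
    [0.278,0,0]
  ]
}}

```text
time_s: 20.15
eef_pos: [510.4, 235.5, 238.3]
tool_rot: [0.918, -0.396, -0.0, -0.003]
force: [-0.2, 0.8, -3.3]
finger_gap: 13.9
grip_force: 45.0
```

{"method": "drive_tool", "body": {
  "xyz": [
    [0,0,0],
    [0,0,0],
    [0,0,0],
    [0,0,0],
    [0,0,0]
  ],
  "dr": [
    [0,0,0],
    [0,0,0],
    [0,0,0],
    [0,0,0],
    [0,0,0]
  ]
}}

```text
time_s: 20.78
eef_pos: [510.7, 236.0, 236.6]
tool_rot: [0.918, -0.396, -0.002, 0.0]
force: [-0.2, 0.3, -3.8]
finger_gap: 13.4
grip_force: 45.0
```

```bash
python3 plan.py 530 -200 200 213
```

```text
at [510.7 236.  236.6] joints [ 0.78  0.16 -0.19 -0.   -1.23 -0.02] gap 13.3847917420008
xyz [2.205 1.899 0.241] dr [0.0008 0.0011 0.0571]
```

{"method": "drive_tool", "body": {
  "xyz": [
    [0.1,0.085,0],
    [0.25,0.215,0],
    [0.45,0.387,0],
    [0.7,0.6,0],
    [0.93,0.8,0]
  ],
  "dr": [
    [0,0,0],
    [0,0,0],
    [0,0,0],
    [0,0,0],
    [0,0,0]
  ]
}}

```text
time_s: 21.4
eef_pos: [518.5, 49.8, 237.1]
tool_rot: [0.918, -0.396, -0.002, -0.0]
force: [1.6, 0.2, -2.6]
finger_gap: 13.5
grip_force: 45.0
```

{"method": "drive_tool", "body": {
  "xyz": [
    [0.2,0.17,0],
    [0.4,0.34,0.02],
    [0.57,0.49,0.06],
    [0.67,0.577,0.12],
    [0.7,0.605,0.2]
  ],
  "dr": [
    [0,0,0],
    [0,0,0],
    [0,0,0],
    [0,0,0],
    [0,0,0]
  ]
}}

```text
time_s: 22.02
eef_pos: [524.4, -88.3, 206.4]
tool_rot: [0.918, -0.397, -0.002, -0.001]
force: [0.0, 0.4, -4.2]
finger_gap: 14.1
grip_force: 45.0
```

{"method": "drive_tool", "body": {
  "xyz": [
    [0.15,0.13,0],
    [0.3,0.26,0],
    [0.45,0.39,0.02],
    [0.55,0.47,0.04],
    [0.57,0.49,0.05]
  ],
  "dr": [
    [0,0,0],
    [0,0,0],
    [0,0,0],
    [0,0,0],
    [0,0,0]
  ]
}}

```text
time_s: 22.65
eef_pos: [529.4, -200.0, 198.2]
tool_rot: [0.918, -0.397, -0.002, -0.0]
force: [-0.5, -0.7, -3.4]
finger_gap: 13.6
grip_force: 45.0
```

```bash
python3 plan.py 530 -200 62 223.3
```

```text
at [ 529.4 -200.   198.2] joints [-0.02  0.19 -0.24 -0.   -1.15  0.77] gap 13.597170343228488
xyz [ 0.006 -0.004  0.908] dr [ 0.0003  0.0014 -0.0005]
```

{"method": "drive_tool", "body": {
  "xyz": [
    [0,0,0.25],
    [0,0,0.5],
    [0,0,0.72],
    [0,0,0.86],
    [0,0,0.9]
  ],
  "dr": [
    [0,0,0],
    [0,0,0],
    [0,0,0],
    [0,0,0],
    [0,0,0]
  ]
}}

```text
time_s: 23.28
eef_pos: [528.4, -198.3, 62.5]
tool_rot: [0.918, -0.396, -0.003, -0.0]
force: [0.5, 0.3, -4.3]
finger_gap: 13.7
grip_force: 45.0
```

{"method": "drive_tool", "body": {
  "xyz": [
    [0,0,0.01],
    [0,0,0.02],
    [0,0,0.028],
    [0,0,0.033],
    [0,0,0.033]
  ],
  "dr": [
    [0,0,0],
    [0,0,0],
    [0,0,0],
    [0,0,0],
    [0,0,0]
  ]
}}

```text
time_s: 23.9
eef_pos: [529.4, -199.0, 59.1]
tool_rot: [0.918, -0.397, -0.002, -0.001]
force: [-0.1, -1.4, -3.5]
finger_gap: 13.6
grip_force: 45.0
```

{"method": "drive_tool", "body": {
  "xyz": [
    [0,0,0.004],
    [0,0,0.008],
    [0,0,0.012],
    [0,0,0.015],
    [0,0,0.015]
  ],
  "dr": [
    [0,0,0],
    [0,0,0],
    [0,0,0],
    [0,0,0],
    [0,0,0]
  ]
}}

```text
time_s: 24.52
eef_pos: [529.3, -199.0, 57.2]
tool_rot: [0.918, -0.396, -0.002, -0.0]
force: [-4.3, 0.5, 4.4]
finger_gap: 13.7
grip_force: 45.0
```

{"method": "drive_tool", "body": {
  "xyz": [
    [0,0,0],
    [0,0,0],
    [0,0,0],
    [0,0,0],
    [0,0,0]
  ],
  "dr": [
    [0,0,0],
    [0,0,0],
    [0,0,0],
    [0,0,0],
    [0,0,0]
  ],
  "claw": 0.7
}}

```text
time_s: 25.15
eef_pos: [529.3, -198.9, 56.6]
tool_rot: [0.918, -0.396, -0.002, -0.001]
force: [0.0, -0.1, -0.0]
finger_gap: 58.0
grip_force: 0.0
```

{"method": "drive_tool", "body": {
  "xyz": [
    [0,0,-0.1],
    [0,0,-0.3],
    [0,0,-0.55],
    [0,0,-0.8],
    [0,0,-0.9]
  ],
  "dr": [
    [0,0,0],
    [0,0,0],
    [0,0,0],
    [0,0,0],
    [0,0,0]
  ]
}}

```text
time_s: 25.78
eef_pos: [530.9, -199.5, 195.4]
tool_rot: [0.918, -0.396, 0.001, -0.001]
force: [0.3, -0.7, -0.1]
finger_gap: 61.6
grip_force: 0.0
```

```bash
python3 plan.py 538 26 150 223.3
python3 - <<'E'
from h import *
for c in ['side','top','wrist']:
    img,d=capture(c); P=cloud(c,d,d>0)
    Q=P[(abs(P[:,0]-529)<120)&(abs(P[:,1]+200)<120)&(P[:,2]>100)&(P[:,2]<118)]
    if len(Q): print(c,'handle',len(Q),Q.mean(0).round(),np.percentile(Q[:,2],[5,50,95]).round(1))
    Q=P[(abs(P[:,0]-538)<70)&(abs(P[:,1]-26)<70)&(P[:,2]>78)&(P[:,2]<95)]
    if len(Q): print(c,'knob',len(Q),Q.mean(0).round(1),np.ptp(Q,0).round(1),((Q.min(0)+Q.max(0))/2).round(1))
E
```

```text
at [ 530.9 -199.5  195.4] joints [-0.02  0.19 -0.24 -0.   -1.14  0.77] gap 61.57677338880996
xyz [-1.062 -1.065  0.305] dr [-0.0008 -0.0001 -0.    ]
side handle 142 [ 528. -201.  110.] [101.8 111.  115.4]
side knob 1 [552.1  25.2  84.5] [0. 0. 0.] [552.1  25.2  84.5]
wrist handle 1655 [ 529. -201.  109.] [107.5 109.6 110.8]
```

{"method": "drive_tool", "body": {
  "xyz": [
    [-0.15,-0.15,0],
    [-0.35,-0.35,0],
    [-0.55,-0.55,0],
    [-0.75,-0.75,0],
    [-0.95,-0.95,0]
  ],
  "dr": [
    [0,0,0],
    [0,0,0],
    [0,0,0],
    [0,0,0],
    [0,0,0]
  ]
}}

```text
time_s: 26.55
eef_pos: [534.7, 3.4, 190.5]
tool_rot: [0.918, -0.397, -0.003, 0.0]
force: [-0.4, -0.1, 0.7]
finger_gap: 61.4
grip_force: 0.0
```

{"method": "drive_tool", "body": {
  "xyz": [
    [-0.07,-0.07,0.05],
    [-0.11,-0.11,0.15],
    [-0.11,-0.11,0.25],
    [-0.11,-0.11,0.3],
    [-0.11,-0.11,0.3]
  ],
  "dr": [
    [0,0,0],
    [0,0,0],
    [0,0,0],
    [0,0,0],
    [0,0,0]
  ]
}}

```text
time_s: 27.18
eef_pos: [535.9, 24.7, 146.3]
tool_rot: [0.918, -0.397, -0.002, 0.0]
force: [1.5, -0.3, 1.3]
finger_gap: 61.2
grip_force: 0.0
```

```bash
python3 - <<'E'
from h import *
def circ(Q):
    A=np.c_[2*Q[:,:2],np.ones(len(Q))]; s=np.linalg.lstsq(A,(Q[:,:2]**2).sum(1),rcond=None)[0]
    return s[:2].round(1),np.sqrt(s[2]+s[0]**2+s[1]**2).round(1)
for c in ['wrist','top']:
    img,d=capture(c); P=cloud(c,d,d>0)
    Q=P[(abs(P[:,0]-538)<70)&(abs(P[:,1]-26)<70)&(P[:,2]>81)&(P[:,2]<92)]
    if len(Q)>5: print(c,'knob',len(Q),cv2.minEnclosingCircle(Q[:,:2].astype(np.float32)),Q.mean(0).round(1),np.median(Q[:,2]))
    Q=P[(abs(P[:,0]-538)<75)&(abs(P[:,1]-26)<75)&(P[:,2]>47)&(P[:,2]<58)]
    if len(Q)>5: print(c,'flange',len(Q),cv2.minEnclosingCircle(Q[:,:2].astype(np.float32)),np.median(Q[:,2]))
E
python3 plan.py 538 26.5 35 223.3
```

```text
wrist knob 1414 ((536.150634765625, 24.486162185668945), 15.982446670532227) [537.2  23.7  87. ] 87.17686938958246
wrist flange 15433 ((536.3250732421875, 24.864164352416992), 61.81816864013672) 53.36587605529553
at [536.6  25.1 147.4] joints [ 0.41  0.18 -0.37 -0.   -1.02  0.35] gap 61.77875020877118
xyz [ 0.002 -0.014  0.749] dr [ 0.0001  0.001  -0.0003]
```

{"method": "drive_tool", "body": {
  "xyz": [
    [0,0,0.2],
    [0,0,0.42],
    [0,0,0.6],
    [0,0,0.71],
    [0,0,0.747]
  ],
  "dr": [
    [0,0,0],
    [0,0,0],
    [0,0,0],
    [0,0,0],
    [0,0,0]
  ]
}}

```text
time_s: 27.9
eef_pos: [535.9, 25.6, 34.7]
tool_rot: [0.918, -0.397, -0.002, -0.0]
force: [0.4, 0.2, 0.2]
finger_gap: 61.3
grip_force: 0.0
```

{"method": "drive_tool", "body": {
  "xyz": [
    [0,0,0],
    [0,0,0],
    [0,0,0],
    [0,0,0],
    [0,0,0]
  ],
  "dr": [
    [0,0,0],
    [0,0,0],
    [0,0,0],
    [0,0,0],
    [0,0,0]
  ],
  "claw": 0,
  "newtons": 40
}}

```text
time_s: 28.52
eef_pos: [536.3, 25.9, 35.7]
tool_rot: [0.918, -0.396, -0.001, -0.001]
force: [-1.3, -0.6, 5.7]
finger_gap: 31.6
grip_force: 40.0
```

{"method": "drive_tool", "body": {
  "xyz": [
    [0,0,0],
    [0,0,0],
    [0,0,0],
    [0,0,0],
    [0,0,0]
  ],
  "dr": [
    [0,0,0],
    [0,0,0],
    [0,0,0],
    [0,0,0],
    [0,0,0]
  ]
}}

```text
time_s: 29.15
eef_pos: [536.3, 26.0, 35.7]
tool_rot: [0.918, -0.396, -0.001, -0.001]
force: [-1.5, 0.4, 6.3]
finger_gap: 31.1
grip_force: 40.0
```

{"method": "drive_tool", "body": {
  "xyz": [
    [0,0,-0.06],
    [0,0,-0.25],
    [0,0,-0.5],
    [0,0,-0.75],
    [0,0,-1.0]
  ],
  "dr": [
    [0,0,0],
    [0,0,0],
    [0,0,0],
    [0,0,0],
    [0,0,0]
  ]
}}

```text
time_s: 29.78
eef_pos: [535.8, 25.4, 186.4]
tool_rot: [0.918, -0.397, -0.002, -0.0]
force: [-0.3, 0.7, -2.6]
finger_gap: 31.3
grip_force: 40.0
```

```bash
python3 plan.py 541 264.3 186 223.3
python3 - <<'E'
from h import *
s=read_state(); t=s['eef_pos']; Rt=R.from_quat(s['tool_rot'])
print(s['force'],s['grip_force'],s['finger_gap'])
for c in ['wrist','side']:
    img,d=capture(c); P=cloud(c,d,d>0)
    L=Rt.inv().apply(P-t)
    Q=L[(np.hypot(L[:,0],L[:,1])<70)&(L[:,2]>-22)&(L[:,2]<-8)]
    if len(Q)>5:
        A=np.c_[Q[:,:2],np.ones(len(Q))]; k=np.linalg.lstsq(A,Q[:,2],rcond=None)[0]
        print(c,'flange in tool',len(Q),cv2.minEnclosingCircle(Q[:,:2].astype(np.float32)),np.median(Q[:,2]),'slope',k.round(3))
E
```

```text
at [535.8  25.4 186.4] joints [ 0.41  0.15 -0.32 -0.   -1.11  0.35] gap 31.32641881775644
xyz [-1.136 -1.117  0.007] dr [ 0.0002  0.0013 -0.0002]
[-0.31965754  0.6636891  -2.56273137] 39.999589920043945 31.32641881775644
wrist flange in tool 5183 ((2.2823498249053955, -1.3143459558486938), 62.10579299926758) -21.70192184249449 slope [ 3.0000e-03 -0.0000e+00 -2.1577e+01]
side flange in tool 137 ((4.239298343658447, -1.246541142463684), 62.40666580200195) -20.743094673507585 slope [ 1.7000e-02  2.2000e-02 -2.0926e+01]
```

{"method": "drive_tool", "body": {
  "xyz": [
    [-0.07,-0.07,0],
    [-0.2,-0.2,0],
    [-0.38,-0.375,0],
    [-0.57,-0.56,0],
    [-0.75,-0.74,0]
  ],
  "dr": [
    [0,0,0],
    [0,0,0],
    [0,0,0],
    [0,0,0],
    [0,0,0]
  ]
}}

```text
time_s: 30.5
eef_pos: [539.0, 185.1, 184.0]
tool_rot: [0.918, -0.397, -0.003, 0.0]
force: [1.4, -1.0, -3.1]
finger_gap: 31.5
grip_force: 40.0
```

{"method": "drive_tool", "body": {
  "xyz": [
    [-0.15,-0.15,0],
    [-0.26,-0.25,0],
    [-0.34,-0.33,0],
    [-0.38,-0.37,0],
    [-0.38,-0.37,0]
  ],
  "dr": [
    [0,0,0],
    [0,0,0],
    [0,0,0],
    [0,0,0],
    [0,0,0]
  ]
}}

```text
time_s: 31.12
eef_pos: [541.4, 263.1, 185.5]
tool_rot: [0.918, -0.396, -0.002, -0.0]
force: [0.4, -0.0, -3.1]
finger_gap: 31.5
grip_force: 40.0
```

```bash
cat > b.py <<'E'
from h import *
from scipy.optimize import least_squares
s=read_state(); t=s['eef_pos']; Rt=R.from_quat(s['tool_rot'])
print(t,s['force'],s['tool_rot'])
ims=[]
for c in ['wrist','side','top']:
    img,d=capture(c); ims.append(img); P=cloud(c,d,d>0)
    L=Rt.inv().apply(P-t); r=np.hypot(L[:,0],L[:,1])
    Q=L[(r<66)&(r>30)&(abs(L[:,1])>0)&(L[:,2]>-35)&(L[:,2]<5)]
    h,e=np.histogram(Q[:,2],40,(-35,5)); z0=e[h.argmax()]+.5
    F=Q[abs(Q[:,2]-z0)<4]; hull=cv2.convexHull(F[:,:2].astype(np.float32))[:,0]
    f=least_squares(lambda p:np.hypot(*(hull-p[:2]).T)-62,[0,0],loss='soft_l1')
    print(c,'flange top tool z',z0,np.median(F[:,2]).round(1),len(F),'centre(R62) tool',f.x.round(1),'world',(t+Rt.apply([*f.x,0])).round(1),'hull res',np.abs(f.fun).mean().round(1))
    Q=P[(abs(P[:,0]-541)<70)&(abs(P[:,1]-264)<70)&(P[:,2]>131)&(P[:,2]<141)]
    if len(Q)>20:
        f=least_squares(lambda p:np.clip(abs(np.hypot(*(Q[:,:2]-p[:2]).T)-58)-3,0,None),[541,264.5],loss='soft_l1'); print('  rim',len(Q),f.x.round(1),np.median(Q[:,2]).round(1))
np.save('w6.npy',ims[0]); cv2.imwrite('pics/c7.png',np.hstack([cv2.resize(ims[0],(480,300)),cv2.resize(ims[1][100:250,210:370],(320,300))]))
E
python3 b.py; python3 plan.py 541 264.3 186 223.3
```

```text
[541.36802741 263.05655815 185.53027912] [ 0.3734087  -0.00972706 -3.07609415] [ 9.18064764e-01 -3.96426202e-01 -1.79775377e-03 -3.51330255e-04]
wrist flange top tool z -16.5 -16.9 20647 centre(R62) tool [1.1 1.3] world [541.1 261.4 185.5] hull res 0.4
  rim 273 [542.4 262. ] 135.8
side flange top tool z -18.5 -18.1 294 centre(R62) tool [1.4 1.6] world [541.2 260.9 185.5] hull res 0.9
  rim 107 [540.4 263.2] 136.2
top flange top tool z -15.5 -16.0 201 centre(R62) tool [ 0.2 -2.2] world [543.1 264.5 185.5] hull res 1.1
at [541.4 262.3 185.8] joints [ 0.77  0.25 -0.18 -0.   -1.14 -0.02] gap 31.128226484839917
xyz [-0.012 -0.007 -0.002] dr [ 0.0002  0.0011 -0.0004]
```

View pics/c7.png

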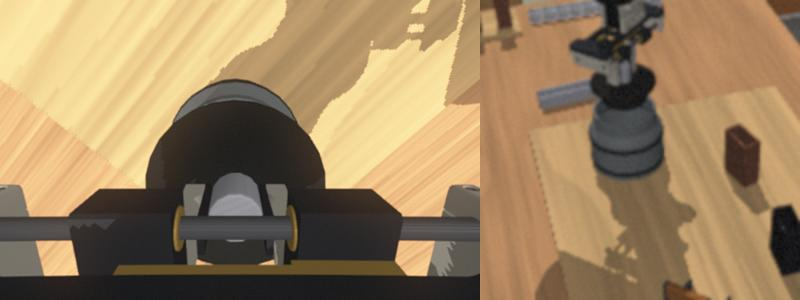

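{"method": "drive_tool", "body": {
  "xyz": [
    [-0.016,-0.009,0.02],
    [-0.016,-0.009,0.07],
    [-0.016,-0.009,0.13],
    [-0.016,-0.009,0.18],
    [-0.016,-0.009,0.22]
  ],
  "dr": [
    [0,0,0],
    [0,0,0],
    [0,0,0],
    [0,0,0],
    [0,0,0]
  ]
}}

```text
time_s: 31.9
eef_pos: [540.5, 265.7, 151.9]
tool_rot: [0.918, -0.396, -0.002, -0.0]
force: [-0.6, 0.9, -2.5]
finger_gap: 31.6
grip_force: 40.0
```

{"method": "drive_tool", "body": {
  "xyz": [
    [0,0,0.03],
    [0,0,0.06],
    [0,0,0.08],
    [0,0,0.09],
    [0,0,0.09]
  ],
  "dr": [
    [0,0,0],
    [0,0,0],
    [0,0,0],
    [0,0,0],
    [0,0,0]
  ]
}}

```text
time_s: 32.52
eef_pos: [540.7, 265.9, 139.2]
tool_rot: [0.918, -0.396, -0.002, -0.001]
force: [-0.2, -0.7, -2.7]
finger_gap: 31.2
grip_force: 40.0
```

```bash
python3 b.py
```

```text
[540.65573978 265.86775801 139.23086301] [-0.19666328 -0.67820889 -2.74165794] [ 9.18049324e-01 -3.96462143e-01 -1.70570337e-03 -5.45983475e-04]
wrist flange top tool z -16.5 -16.9 20556 centre(R62) tool [0.8 1. ] world [540.5 264.6 139.2] hull res 0.5
  rim 97 [541.  264.5] 134.3
side flange top tool z -19.5 -18.5 270 centre(R62) tool [1.7 1.8] world [540.5 263.4 139.2] hull res 0.7
  rim 98 [540.5 267.8] 135.9
top flange top tool z -17.5 -17.3 184 centre(R62) tool [-0.5 -2.6] world [542.2 268.  139.2] hull res 1.1
```

Aligned to about 1 mm, with no side force. I'll lower the last ~10 mm slowly and watch the force.

{"method": "drive_tool", "body": {
  "xyz": [
    [0,0,0.012],
    [0,0,0.024],
    [0,0,0.036],
    [0,0,0.048],
    [0,0,0.055]
  ],
  "dr": [
    [0,0,0],
    [0,0,0],
    [0,0,0],
    [0,0,0],
    [0,0,0]
  ]
}}

```text
time_s: 33.3
eef_pos: [540.6, 265.8, 130.8]
tool_rot: [0.918, -0.396, -0.002, -0.0]
force: [0.5, -0.1, -2.4]
finger_gap: 31.2
grip_force: 40.0
```

{"method": "drive_tool", "body": {
  "xyz": [
    [0,0,0.003],
    [0,0,0.006],
    [0,0,0.009],
    [0,0,0.01],
    [0,0,0.01]
  ],
  "dr": [
    [0,0,0],
    [0,0,0],
    [0,0,0],
    [0,0,0],
    [0,0,0]
  ]
}}

```text
time_s: 33.92
eef_pos: [540.6, 265.9, 129.5]
tool_rot: [0.918, -0.396, -0.002, -0.001]
force: [-0.5, 0.3, -3.3]
finger_gap: 31.1
grip_force: 40.0
```

{"method": "drive_tool", "body": {
  "xyz": [
    [0,0,0.003],
    [0,0,0.006],
    [0,0,0.009],
    [0,0,0.01],
    [0,0,0.01]
  ],
  "dr": [
    [0,0,0],
    [0,0,0],
    [0,0,0],
    [0,0,0],
    [0,0,0]
  ]
}}

```text
time_s: 34.55
eef_pos: [540.7, 265.9, 128.8]
tool_rot: [0.918, -0.396, -0.002, -0.001]
force: [-3.0, 0.2, 5.4]
finger_gap: 31.3
grip_force: 40.0
```

{"method": "drive_tool", "body": {
  "xyz": [
    [0,0,0.003],
    [0,0,0.003],
    [0,0,0.003],
    [0,0,0.003],
    [0,0,0.003]
  ],
  "dr": [
    [0,0,0],
    [0,0,0],
    [0,0,0],
    [0,0,0],
    [0,0,0]
  ]
}}

```text
time_s: 35.17
eef_pos: [540.6, 265.9, 128.7]
tool_rot: [0.918, -0.396, -0.001, -0.001]
force: [-4.8, -1.2, 8.1]
finger_gap: 31.3
grip_force: 40.0
```

{"method": "drive_tool", "body": {
  "xyz": [
    [0,0,0],
    [0,0,0],
    [0,0,0],
    [0,0,0],
    [0,0,0]
  ],
  "dr": [
    [0,0,0],
    [0,0,0],
    [0,0,0],
    [0,0,0],
    [0,0,0]
  ],
  "claw": 0.75
}}

```text
time_s: 35.8
eef_pos: [540.6, 265.9, 127.4]
tool_rot: [0.918, -0.396, -0.002, -0.001]
force: [0.3, 0.1, 0.4]
finger_gap: 65.3
grip_force: 0.0
```

{"method": "drive_tool", "body": {
  "xyz": [
    [0,0,-0.03],
    [0,0,-0.12],
    [0,0,-0.3],
    [0,0,-0.5],
    [0,0,-0.6]
  ],
  "dr": [
    [0,0,0],
    [0,0,0],
    [0,0,0],
    [0,0,0],
    [0,0,0]
  ]
}}

```text
time_s: 36.42
eef_pos: [541.6, 266.1, 220.3]
tool_rot: [0.918, -0.396, -0.001, -0.002]
force: [-0.1, -0.1, 0.1]
finger_gap: 65.6
grip_force: 0.0
```

Run:
```python
from h import *
from scipy.optimize import least_squares
s=read_state(); print(s['eef_pos'],s['finger_gap'],s['force'])
for c in ['wrist','side','top']:
    img,d=capture(c); P=cloud(c,d,d>0)
    r=np.hypot(P[:,0]-541,P[:,1]-265); F=P[(r<66)&(r>22)&(P[:,2]>141)&(P[:,2]<152)]
    k=np.linalg.lstsq(np.c_[F[:,:2]-[541,265],np.ones(len(F))],F[:,2],rcond=None)[0]
    hull=cv2.convexHull(F[:,:2].astype(np.float32))[:,0]; f=least_squares(lambda p:np.hypot(*(hull-p).T)-62,[541,265],loss='soft_l1')
    print(c,len(F),'slope',k.round(3),'centre',f.x.round(1),'z',np.median(F[:,2]).round(1))
    Q=P[(abs(P[:,0]-529)<90)&(abs(P[:,1]+200)<90)&(P[:,2]>100)&(P[:,2]<118)]
    if len(Q): print('  handle',len(Q),Q.mean(0).round(1))
```

```text
[541.61980873 266.13180074 220.27583873] 65.59304176920598 [-0.14845874 -0.1038252   0.10001542]
wrist 16652 slope [-0.00000e+00  2.00000e-03  1.46862e+02] centre [540.7 264.9] z 146.9
side 388 slope [2.00000e-03 6.00000e-03 1.46727e+02] centre [540.5 264.3] z 146.9
  handle 138 [ 527.9 -200.7  110. ]
top 266 slope [-7.00000e-03 -6.00000e-03  1.45715e+02] centre [541.5 267.8] z 145.6
  handle 86 [ 530.1 -192.6  110. ]
```

```bash
python3 -c "
from cell import *
print(job_done())"
```

```text
the job is handed in; nothing more can be done
None
```

The job is handed in with no verdict returned: the tray tipped out empty over the barrel and stands level on the board, and the bung is seated on the rim within 1–2 mm and released. Blanks were spotted in the barrel, though not all four in one picture.

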